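# Dip the oil in the packing bench's lift unit

## Robot

A 7-joint arm with a two-finger parallel gripper is mounted at the origin on the work surface. World frame = base frame: x ahead of the robot, y to its left, z up, the work surface at z = 0. Lengths are in m, angles in rad, forces in N, time in s.
With the tool pointing down it reaches from about 0.425 to 0.925 m from the base axis. Payload 6.8 kg.
Tool frame: the origin (TCP) lies where the fingers leave the gripper's body, on its centre line; the fingertips stand 73 mm ahead of it and the grasp point (between the pads) lies 54 mm ahead of it; z points along the fingers, y is the line along which they close (so a half turn about z gives the same grasp; the last joint's range is limited). The gripper opens to 85 mm and grips with 20 to 120 N. Pads are 22 mm wide; open, the fingers measure 114 mm over their backs; the gripper's body (76 mm by 85 mm) begins 54 mm behind the grasp point. The pads swing forward as they close: fully open they stand 13 mm farther back than shut.
Start: joints at [-1.376, 0.477, 0.022, 1.555, -0.011, 1.109, -0.083], TCP at [0.201, 0.644, 0.304] pointing down, gripper open.
Joint ranges: [-2.96, 2.96], [-0.34, 2.1], [-1.41, 1.46], [0.24, 2.44], [-1.37, 4.51], [0.17, 1.92], [-2.96, 2.96]. Speed limits (rad/s): [2.39, 2.39, 3.14, 3.14, 3.14, 3.14, 3.14].

## Interface

Orientations are given as a rotation vector (axis times angle).
In Python, from bench import r, grab_frame, camera_info gives the robot as it stands.
- The arm moves only by the shell command python3 -m pendant [OPENING] [FORCE], which reads ROWS from standard input. ROWS is a JSON list of rows, 1 to 5 of them, each of 6 numbers: dx, dy, dz in normalised numbers (1 is 0.4 m), then a rotation vector rx, ry, rz in a scale on which 1.0 is pi rad; each row is the pose to reach, as a shift and turn from the pose commanded when the command began, along the tool's axes at that moment; what a row does not reach only later rows make up. A row lasts 1/10 s, in which the tool goes at most 0.05 m and 0.15 rad, less where a joint would pass 70% of its speed; a pose out of reach is approached as far as the arm can. OPENING is the finger opening in m, set as the command begins (- or left out keeps the last). The fingers move at their own pace and stop on an object; FORCE is the grip in N (left out, the last holds). Time passes only in rows, so rows that do not move let the fingers close. It prints the time, the measured TCP pose, the force, the opening and the grip force at its end. A shift or turn number past 1, either way, is cut back to 1. Input that does not fit is refused with a message, and nothing moves.
- r.get_obs(): the state, without advancing time (a new reading comes with each control period).
- grab_frame(name): name is "scene" or "top" or "wrist"; returns (picture, depth): 420x560x3 uint8, blue, green, red; 420x560 float32, m along the optical axis (not along the pixel's ray), 0 where there is no reading.
- camera_info(name): a dict with "camera_matrix" (3x3 intrinsics, pixels), "k1" (the pictures are not rectified: a ray, as slopes to the right and down, at radius r is drawn at 1 + k1 r^2 times it, then the intrinsics apply), "R" (3x3) and "t" (3): a world point X has camera coordinates R X + t. Camera axes: x right, y down, z forward; pixel columns grow to the right and rows downward; lengths in m; the calibration is good to about 2 mm. A picture is of the moment at which its call begins: read the wrist's pose just before it. camera_info takes no time and is no camera call; for the wrist camera it gives the pose at the moment of the call.
- r.hand_in(): hands the job in; it is judged then, once.
The state is a dict: "clock": time; "joints": joint angles; "qvel": joint speeds; "tau": joint torques, N m; "tcp_pos": TCP position; "orientation": TCP orientation; "contact_force": force on the tool from outside, world axes, zero at the start; "moment": the same for the moment, N m; "grip_width": finger opening in m; "gripper_force": force on a finger pad.
Only numpy, scipy, OpenCV 4.12 (cv2) and the standard library are available. Lean on these libraries where they do the work, as an engineer would, in place of code of your own. Each camera call takes 0.05 s, during which the arm holds its last target. There are 200 camera calls.

## Task

Lift the yellow dust hood off the lift unit's guide tube and leave it hanging astride the parking bar; then take the red-handled gauge from its rest, push its rod straight down the tube until the brass collar stops on the tube's mouth, let it sit there a moment, and draw it right out. Finish while still holding the gauge still in the gripper, its rod level for reading and at least 20 cm above the bench, touching nothing else. Leave the blue bin, the tape roll and the white carton where they are.

Things in the scene. Friction and masses are not known exactly. Their poses are not given: they have to be found in the camera images.
- unit: Fixed blue hydraulic unit, box 260 (x) x 150 (y) x 85 mm high, origin under its centre, z up. A steel guide tube (34 mm outside diameter) stands on it at x = -60 mm, y = 0, rising 60 mm above the box top. At x = +75 mm lies a black motor 64 mm in diameter, 110 mm long along y, its top 149 mm above the bench. In any of three places side by side (shared with bar and rest), yaw up to 0.25.
- mouth (a point): Centre of the guide tube's mouth, 145 mm above the bench, level with its flat rim. The bore is a funnel 22 mm wide at the rim that narrows to 14 mm within 12 mm, then goes straight down 125 mm below the mouth. The rim is 34 mm across outside. Axes as the unit's, z up the tube.
- hood: Loose yellow hood, 0.12 kg, an inverted U: roof 50 (x, the fold) x 52 (y) x 4 mm; two side flaps 4 mm thick, hanging 42 mm below the roof, 44 mm clear between. Black grip tab on the roof, 36 (x) x 12 (y) mm, 4 to 44 mm above the origin. Origin: centre of the roof's underside; z up. Starts on the tube's rim, astride it, yaw up to 0.4 from the unit's. On the bar its x lies along the bar.
- bar: Fixed parking bar on two dark feet; origin on the bench below its middle, z up, the bar along y. Feet 80 x 30 mm and posts 16 x 12 mm at y = +-94 mm. Yaw up to 0.35.
- bar_mid (a point): Middle of the bar's axis, 130 mm above the bench; the steel bar is 16 mm in diameter and 176 mm long between the posts, along y of this frame.
- rest: Fixed grey rest, base 160 x 80 x 10 mm, x from -100 to +60 mm of its origin on the bench. Two upward-open forks, 40 mm wide, carry the gauge at 45 degrees in its x-z plane: tip low at x = -70, z = 22 mm, handle high towards +x, its middle at x = +38, z = 130 mm. Nothing is under or beside the handle; the gauge lifts out straight up. Yaw up to 0.5.
- gauge: Loose gauge, 0.09 kg: steel rod 8 mm thick, 110 mm long, tapered tip; then collar; then round red handle 24 mm in diameter (118 to 188 mm from the tip). Origin at the tip, z to the handle. Starts sloping 45 degrees in the rest: taken at the handle from straight above, fingers closing level across it, a tool tilt of 45 degrees one way then sets the rod upright, 45 degrees the other way level.
- collar (a point): Centre of the lower face of the brass collar (32 mm in diameter, 8 mm thick), on the gauge's axis 110 mm from the tip; this face comes to rest on the tube's rim. Axes as the gauge's.
- grip (a point): Middle of the red handle, on the gauge's axis 153 mm from the tip. Axes as the gauge's.
- bin: Loose blue open bin, 120 x 160 x 70 mm, origin under its centre. Leave alone.
- tape: Loose roll of brown tape lying flat, 104 mm in diameter, 48 mm high, origin under its centre. Leave alone.
- carton: Loose white carton, 120 x 90 x 80 mm, origin under its centre. Leave alone.

How it is judged:
On the way, in this order (a step that is already met when the one before it is completed fails the run):
1. the hood hangs astride the parking bar, let go (x of hood in the frame of bar_mid between -0.014 and 0.014 m and y of hood in the frame of bar_mid between -0.085 and 0.085 m and z of hood in the frame of bar_mid between 0.003 and 0.014 m and angle between hood's own z axis and vertical below 0.3 rad and contact force between hood and bar above 0.1 N and contact force between hood and the arm below 0.05 N and contact force between hood and the fingers below 0.05 N and linear speed of hood below 0.03 m/s), for 0.2 s.
2. the gauge stands in the guide tube with its collar on the mouth (horizontal distance between collar and mouth below 0.006 m and z of collar in the frame of mouth between -0.004 and 0.003 m and angle between gauge's own z axis and vertical below 0.1 rad), for 0.2 s.
3. the gauge is drawn right out of the tube (z of gauge in the frame of mouth above 0.02 m), for 0.1 s.
At the end, for the whole second after the job is handed in: Gauge held still by the fingers alone, rod within 15 degrees of level, tip and collar over 200 mm up, touching nothing else. Hood at rest on the bar, let go, within 0.3 rad of upright, 14 mm across and 85 mm along from its middle. Before: collar within 3 mm of the mouth for 0.2 s (all of step 1 and angle between gauge's own z axis and vertical between 1.301 and 1.841 rad and height (world z) of each of gauge, collar above 0.2 m and contact force between gauge and the fingers above 1 N and linear speed of gauge below 0.03 m/s and angular speed of gauge below 0.2 rad/s and contact force between gauge and unit below 0.05 N and contact force between gauge and bar below 0.05 N and contact force between gauge and rest below 0.05 N and contact force between gauge and hood below 0.05 N); the arm keeps its last pose, push and grip.
It fails at once if the bin was disturbed (moved more than 20 mm) (distance of bin from where it was at the start of the episode above 0.02 m).
It fails at once if the tape was disturbed (moved more than 20 mm) (distance of tape from where it was at the start of the episode above 0.02 m).
It fails at once if the carton was disturbed (moved more than 20 mm) (distance of carton from where it was at the start of the episode above 0.02 m).
It also fails if it takes over 61 s, if anything falls off the work surface, if the arm or the gripper's body presses on something with over 40 N, if the wrist force passes 120 N, or if a joint passes its speed limit or range.

## Working session

There is one attempt and no reset: what is moved stays moved. The work goes in short steps, Python scripts to look and compute and a shell command to move; the robot and the scene stay as the last step left them, time stands still between calls to the robot, and variables do not carry over. Pictures are saved under pics/ and viewed, at most 12 in all, crops included, and the job is handed in when it is done.

```bash
ls; mkdir -p pics; cat > h.py <<'E'
import numpy as np, cv2
from bench import r, grab_frame, camera_info
from scipy.spatial.transform import Rotation as Ro
def world(name,depth,info=None):
    c=info or camera_info(name);K=np.array(c["camera_matrix"]);k=c["k1"]
    h,w=depth.shape;u,v=np.meshgrid(np.arange(w),np.arange(h))
    p=cv2.undistortPoints(np.stack([u,v],-1).reshape(-1,1,2).astype(float),K,np.array([k,0,0,0.]))[:,0].reshape(h,w,2)
    C=np.dstack([p*depth[...,None],depth])
    return (C-np.array(c["t"]))@np.array(c["R"])
def st():
    o=r.get_obs();return np.array(o["tcp_pos"]),Ro.from_rotvec(o["orientation"]),o
E
python3 - <<'E'
from h import *
for n in ["scene","top"]:
    im,d=grab_frame(n);cv2.imwrite(f"pics/{n}0.png",im);np.save(f"{n}0.npy",d);P=world(n,d);np.save(f"{n}P.npy",P)
    c=camera_info(n);print(n,-np.array(c["R"]).T@c["t"],c["camera_matrix"][0][0])
p,R,o=st();print(p,R.as_matrix().round(3),o["clock"],o["grip_width"])
E
```

```text
pics
scene [ 1.27966022 -0.80676446  0.76373836] 469.3293566796555
top [ 0.46508718 -0.01908255  1.30611577] 401.37674419221685
[0.20117321 0.64389858 0.30299783] [[-0.954  0.298 -0.   ]
 [ 0.298  0.954 -0.002]
 [-0.    -0.002 -1.   ]] 0.1 0.08596087025952842
```

View pics/scene0.png

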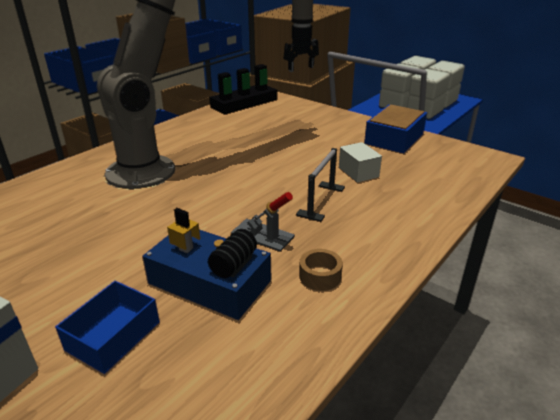

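View pics/top0.png

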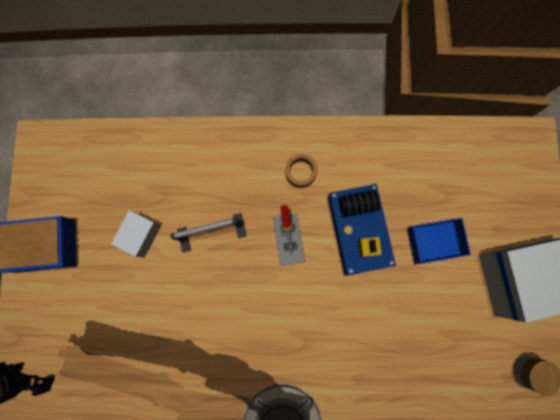

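The scene view shows, left to right in y: the unit (hood at px 182,230), rest with gauge (280,200) and bar (322,175). In the top view the hood is at (371,246), the handle at (286,218) and the bar runs from (178,236) to (240,220). Next I measure them from depth.

```bash
cat > m.py <<'E'
from h import *
def line(Q):
    c=Q.mean(0);_,_,V=np.linalg.svd(Q-c);return c,V[0]
def rect(Q):
    (c,s,a)=cv2.minAreaRect((Q[:,:2]*1000).astype(np.float32));return np.round(c,1),np.round(s,1),round(a,1)
for n in ["scene","top"]:
    im=cv2.imread(f"pics/{n}0.png");P=np.load(f"{n}P.npy");hsv=cv2.cvtColor(im,cv2.COLOR_BGR2HSV);H,S,V=[hsv[...,i].astype(int) for i in range(3)]
    x,y,z=P[...,0],P[...,1],P[...,2];ok=(x>.3)&(x<.9)&(y>-.6)&(y<.6)&(z<.3)
    print(n,"bench z",np.median(z[ok&(abs(z)<.02)]))
    yel=ok&(H>18)&(H<32)&(S>150)&(V>100)&(z>.1);Q=P[yel];print(" hood",len(Q),Q.min(0),Q.max(0))
    roof=Q[Q[:,2]>.138];print(" roof",len(roof),np.median(roof,0),rect(roof))
    c=np.median(roof,0)
    tab=P[ok&(np.hypot(x-c[0],y-c[1])<.05)&(z>.165)];print(" tab",len(tab),tab.mean(0),tab[:,2].max(),rect(tab))
    red=ok&((H<8)|(H>172))&(S>150)&(V>60)&(z>.05)&(z<.2);Q=P[red];print(" red",len(Q),Q.mean(0),*line(Q),Q.min(0),Q.max(0))
    blue=ok&(H>100)&(H<130)&(S>100)&(z>.07)&(z<.095);Q=P[blue];print(" unit",len(Q),rect(Q))
    mot=ok&(abs(x-c[0])<.25)&(abs(y-c[1])<.12)&(z>.11)&(V<60)&(x>c[0]+.06);Q=P[mot];print(" motor",len(Q),Q.mean(0),Q[:,2].max(),rect(Q))
    g=np.array([0,0]);
    bar=ok&(z>.118)&(z<.15)&(y>.1)&(y<.4)&(S<140);Q=P[bar];print(" bar",len(Q),Q.mean(0),*line(Q),Q.min(0),Q.max(0),rect(Q))
    base=ok&(z>.005)&(z<.016)&(S<70)&(y>-.12)&(y<.1)&(x>.4)&(x<.65);Q=P[base];print(" base",len(Q),rect(Q))
E
python3 m.py
```

```text
scene bench z 0.0012103474307136567
 hood 169 [ 0.51817586 -0.28461506  0.14697675] [ 0.5701125  -0.22850089  0.15238014]
 roof 169 [ 0.54985522 -0.26874998  0.14997523] (array([ 542.5, -257. ]), array([52. , 54.2]), 5.2)
 tab 170 [ 0.54633604 -0.26014063  0.18027237] 0.1915091510241862 (array([ 543.3, -258.3]), array([36.4, 15.7]), 12.8)
 red 139 [ 0.6410839  -0.01622816  0.14259714] [ 0.6410839  -0.01622816  0.14259714] [-0.73396573 -0.23518787 -0.63716636] [ 0.60660551 -0.02653156  0.11011494] [0.66604141 0.00523969 0.16296343]
 unit 3332 (array([ 621.7, -364.4]), array([263.8, 402. ]), 8.3)
 motor 1305 [ 0.68891191 -0.24282791  0.13710183] 0.15295734697505053 (array([ 677.2, -232.1]), array([ 65.4, 113.1]), 10.1)
 bar 254 [0.60501242 0.21589308 0.13485917] [0.60501242 0.21589308 0.13485917] [ 0.23796412 -0.97108347 -0.01923476] [0.56656051 0.13021992 0.11841604] [0.63144455 0.33074829 0.14118387] (array([599.9, 229.9]), array([ 17.9, 205.5]), 14.1)
 base 558 (array([577.4, -21.7]), array([158.8,  80.9]), 10.0)
top bench z 0.0005760984358965525
 hood 222 [ 0.5157173  -0.28264909  
[... 266 characters left out ...]
)
 red 155 [ 0.63119072 -0.01089745  0.1414903 ] [ 0.63119072 -0.01089745  0.1414903 ] [-0.75540029 -0.10038711 -0.64752825] [ 0.60337258 -0.0245739   0.10999098] [0.66147608 0.00172914 0.16332194]
 unit 2665 (array([ 616.8, -360.9]), array([257.7, 398.7]), 8.9)
 motor 826 [ 0.66841267 -0.22709142  0.14198043] 0.15682027301330273 (array([ 671.1, -229.7]), array([ 65.2, 112.3]), 10.6)
 bar 375 [0.59453164 0.23050621 0.13625231] [0.59453164 0.23050621 0.13625231] [-2.45238543e-01  9.69462707e-01 -3.41397508e-04] [0.56500439 0.13297454 0.11856717] [0.62664032 0.3300636  0.14375234] (array([595. , 231.5]), array([ 16.7, 201. ]), 14.1)
 base 788 (array([573.5, -19.9]), array([156.4,  77.3]), 9.2)
```

Careful with the scale: shifts go in shares of 0.4 m and turns go in shares of pi rad. That gives: -0.194 m is -0.485, -0.12 m is -0.3.

```bash
cat >> h.py <<'E'
def Rd(yaw,tilt=0):
    "tool x at world yaw (rad), z down, then turned by tilt about tool y"
    c,s=np.cos(yaw),np.sin(yaw)
    return Ro.from_matrix(np.array([[c,s,0],[s,-c,0],[0,0,-1]]))*Ro.from_rotvec([0,tilt,0])
def to(pos,R1=None,base=None):
    p,R,o=st()
    if base: p,R=base
    R1=R1 or R
    print("delta",np.round(R.inv().apply(np.array(pos)-p),4),np.round((R.inv()*R1).as_rotvec(),4))
    return np.array(pos),R1
E
echo '[[-0.485,-0.3,0,0,0,0],[-0.485,-0.3,0,0,0,0],[-0.485,-0.3,0,0,0,0],[-0.485,-0.3,0,0,0,0],[-0.485,-0.3,0,0,0,0]]' | python3 -m pendant 0.085 60
echo '[[-0.485,-0.3,0,0,0,0],[-0.485,-0.3,0,0,0,0],[-0.485,-0.3,0,0,0,0],[-0.485,-0.3,0,0,0,0],[-0.485,-0.3,0,0,0,0]]' | python3 -m pendant
echo '[[-0.17,-0.4325,0,0,0,0],[-0.17,-0.4325,0,0,0,0],[-0.17,-0.4325,0,0,0,0],[-0.17,-0.4325,0,0,0,0],[-0.17,-0.4325,0,0,0,0]]' | python3 -m pendant
```

```text
clock: 0.6
tcp_pos: [0.354, 0.4677, 0.3036]
orientation: [0.481, 3.103, -0.003]
contact_force: [0.6, 0.3, 0.3]
grip_width: 0.0849
gripper_force: 0.0
clock: 1.1
tcp_pos: [0.5027, 0.2949, 0.3038]
orientation: [0.482, 3.103, -0.003]
contact_force: [-0.3, -0.5, -0.3]
grip_width: 0.085
gripper_force: 0.0
clock: 1.6
tcp_pos: [0.5135, 0.1075, 0.3038]
orientation: [-0.488, -3.103, 0.004]
contact_force: [-0.4, -0.1, -0.0]
grip_width: 0.0851
gripper_force: 0.0
```

To row units: -0.173 m is -0.4325, -0.068 m is -0.17.

```bash

echo '[[-0.17,-0.4325,0,0,0,0],[-0.17,-0.4325,0,0,0,0],[-0.17,-0.4325,0,0,0,0],[-0.17,-0.4325,0,0,0,0],[-0.17,-0.4325,0,0,0,0]]' | python3 -m pendant >/dev/null
echo '[[-0.17,-0.4325,0,0,0,0],[-0.17,-0.4325,0,0,0,0],[-0.17,-0.4325,0,0,0,0],[-0.17,-0.4325,0,0,0,0],[-0.17,-0.4325,0,0,0,0]]' | python3 -m pendant |sed -n 2p
echo '[[0,0,0,0,0,0.0477],[0,0,0,0,0,0.0955],[0,0,0,0,0,0.1432],[0,0,0,0,0,0.191],[0,0,0,0,0,0.2165]]' | python3 -m pendant >/dev/null
echo '[[0,0,0,0,0,0.0477],[0,0,0,0,0,0.0955],[0,0,0,0,0,0.1432],[0,0,0,0,0,0.191],[0,0,0,0,0,0.2165]]' | python3 -m pendant >/dev/null
echo '[[0,0,0,0,0,0.0477],[0,0,0,0,0,0.0955],[0,0,0,0,0,0.1432],[0,0,0,0,0,0.191],[0,0,0,0,0,0.2165]]' | python3 -m pendant >/dev/null
echo '[[0,0,0,0,0,0.0477],[0,0,0,0,0,0.0955],[0,0,0,0,0,0.1432],[0,0,0,0,0,0.191],[0,0,0,0,0,0.2165]]' | python3 -m pendant
python3 - <<'E'
from h import *
print(r.get_obs()["joints"])
print(camera_info("wrist")["R"])
for n in ["wrist","top"]:
    im,d=grab_frame(n);cv2.imwrite(f"pics/{n}1.png",im);np.save(f"{n}1P.npy",world(n,d))
to([.5415,-.2565,.26],Rd(.108))
E
```

```text
tcp_pos: [0.5392, -0.2617, 0.3038]
clock: 4.6
tcp_pos: [0.5408, -0.2543, 0.3031]
orientation: [-3.135, -0.182, 0.002]
contact_force: [-0.1, 0.1, -0.6]
grip_width: 0.085
gripper_force: 0.0
[-0.42014919  0.56234197  1.08777626  1.79454825 -0.55016071  1.12889784
 -0.60178162]
[[ 0.11665865 -0.9931711  -0.0013879 ]
 [-0.94552107 -0.11148908  0.30587595]
 [-0.30394189 -0.03437079 -0.95207036]]
delta [0.0005 0.0021 0.043 ] [-0.001   0.0013  0.0125]
```

View pics/wrist1.png

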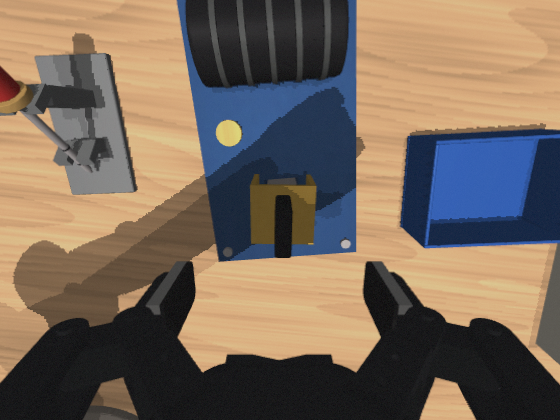

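The wrist view shows the hood at (283,215), with its tab upright at (283,225) between the open fingers. I refine the hood, tab and rest poses from this closer depth image.

```bash
python3 - <<'E'
from h import *
from m import rect,line
E
python3 - <<'E' | tail -20
from h import *
def rect(Q):
    (c,s,a)=cv2.minAreaRect((Q[:,:2]*1000).astype(np.float32));return np.round(c,1),np.round(s,1),round(a,1)
P=np.load("wrist1P.npy");im=cv2.imread("pics/wrist1.png");hsv=cv2.cvtColor(im,cv2.COLOR_BGR2HSV);H,S,V=[hsv[...,i].astype(int) for i in range(3)]
x,y,z=P[...,0],P[...,1],P[...,2];v,u=np.mgrid[:420,:560]
yel=(H>15)&(H<32)&(S>150)&(u>240)&(u<325)&(v>165)&(v<255)&(z>.14)&(z<.16)
Q=P[yel];print("roof",len(Q),np.median(Q[:,2]),rect(Q))
t=(u>265)&(u<300)&(v>190)&(v<262)&(z>.18)&(z<.2);Q=P[t];print("tab",len(Q),np.median(Q[:,2]),rect(Q))
t=(u>175)&(u<370)&(v<270)&(z>.08)&(z<.092);Q=P[t];print("unit",len(Q),rect(Q))
t=(u>175)&(u<360)&(v<95)&(z>.1)&(z<.16);Q=P[t];print("motor",len(Q),rect(Q),Q[:,2].max())
t=(u<140)&(z>.005)&(z<.016)&(S<80)&(v>45)&(v<200);Q=P[t];print("restbase",len(Q),rect(Q))
E
```

```text
scene bench z 0.0012103474307136567
 hood 169 [ 0.51817586 -0.28461506  0.14697675] [ 0.5701125  -0.22850089  0.15238014]
 roof 169 [ 0.54985522 -0.26874998  0.14997523] (array([ 542.5, -257. ]), array([52. , 54.2]), 5.2)
 tab 170 [ 0.54633604 -0.26014063  0.18027237] 0.1915091510241862 (array([ 543.3, -258.3]), array([36.4, 15.7]), 12.8)
 red 139 [ 0.6410839  -0.01622816  0.14259714] [ 0.6410839  -0.01622816  0.14259714] [-0.73396573 -0.23518787 -0.63716636] [ 0.60660551 -0.02653156  0.11011494] [0.66604141 0.00523969 0.16296343]
 unit 3332 (array([ 621.7, -364.4]), array([263.8, 402. ]), 8.3)
 motor 1305 [ 0.68891191 -0.24282791  0.13710183] 0.15295734697505053 (array([ 677.2, -232.1]), array([ 65.4, 113.1]), 10.1)
 bar 254 [0.60501242 0.21589308 0.13485917] [0.60501242 0.21589308 0.13485917] [ 0.23796412 -0.97108347 -0.01923476] [0.56656051 0.13021992 0.11841604] [0.63144455 0.33074829 0.14118387] (array([599.9, 229.9]), array([ 17.9, 205.5]), 14.1)
 base 558 (array([577.4, -21.7]), array([158.8,  80.9]), 10.0)
top bench z 0.0005760984358965525
 hood 222 [ 0.5157173  -0.28264909  
[... 643 characters left out ...]
]), 10.6)
 bar 375 [0.59453164 0.23050621 0.13625231] [0.59453164 0.23050621 0.13625231] [-2.45238543e-01  9.69462707e-01 -3.41397508e-04] [0.56500439 0.13297454 0.11856717] [0.62664032 0.3300636  0.14375234] (array([595. , 231.5]), array([ 16.7, 201. ]), 14.1)
 base 788 (array([573.5, -19.9]), array([156.4,  77.3]), 9.2)
roof 2802 0.14918498418784235 (array([ 540.7, -256.4]), array([50.3, 51. ]), 6.0)
tab 906 0.18895000718795452 (array([ 540.8, -256.1]), array([36.2, 11.8]), 6.4)
unit 23402 (array([ 591.7, -246.1]), array([245.5, 150.9]), 11.1)
motor 12901 (array([ 662.4, -231.8]), array([ 53.2, 112.1]), 5.6) 0.1527421593519388
restbase 7618 (array([574., -20.]), array([160.2,  81.4]), 9.2)
```

To row units: 0.075 m is 0.1875, 0.06 m is 0.15, 0.0125 rad is 0.004.

```bash

echo '[[0,0.005,0.1,0,0,0.004],[0,0.005,0.15,0,0,0.004],[0,0.005,0.1875,0,0,0.004],[0,0.005,0.1875,0,0,0.004]]' | python3 -m pendant 
echo '[[0,0,0,0,0,0],[0,0,0,0,0,0],[0,0,0,0,0,0],[0,0,0,0,0,0],[0,0,0,0,0,0]]' | python3 -m pendant 0 50 >/dev/null
echo '[[0,0,0,0,0,0],[0,0,0,0,0,0],[0,0,0,0,0,0],[0,0,0,0,0,0]]' | python3 -m pendant 
echo '[[0,0,-0.075,0,0,0],[0,0,-0.15,0,0,0],[0,0,-0.225,0,0,0],[0,0,-0.3,0,0,0],[0,0,-0.3,0,0,0]]' | python3 -m pendant
python3 - <<'E'
from h import *
im,d=grab_frame("wrist");cv2.imwrite("pics/wrist2.png",im);np.save("wrist2P.npy",world("wrist",d))
im,d=grab_frame("top");cv2.imwrite("pics/top2.png",im[150:320,280:450]);np.save("top2P.npy",world("top",d))
E
```

```text
clock: 5.1
tcp_pos: [0.5398, -0.2573, 0.227]
orientation: [-3.135, -0.17, 0.005]
contact_force: [0.2, -0.3, 0.6]
grip_width: 0.0851
gripper_force: 0.0
clock: 6.0
tcp_pos: [0.5404, -0.2588, 0.2293]
orientation: [-3.137, -0.167, -0.001]
contact_force: [0.1, 1.3, 5.1]
grip_width: 0.0115
gripper_force: 50.0
clock: 6.5
tcp_pos: [0.5411, -0.26, 0.3523]
orientation: [3.135, 0.166, 0.008]
contact_force: [0.6, -0.5, -1.4]
grip_width: 0.0113
gripper_force: 49.4
```

View pics/wrist2.png

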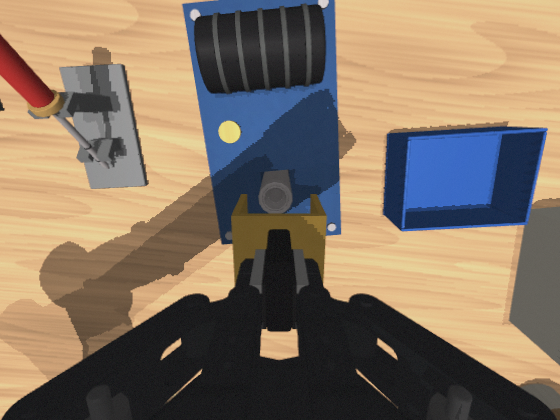

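To row units: -0.24 m is -0.6, -0.2 m is -0.5.

```bash

echo '[[0.025,-0.125,0,0,0,0],[0.05,-0.25,0,0,0,0],[0.075,-0.375,0,0,0,0],[0.075,-0.5,0,0,0,0],[0.075,-0.6,0,0,0,0]]' | python3 -m pendant >/dev/null
echo '[[0,-0.125,0,0,0,0],[0,-0.25,0,0,0,0],[0,-0.375,0,0,0,0],[0,-0.5,0,0,0,0],[0,-0.5,0,0,0,0]]' | python3 -m pendant 
python3 - <<'E'
from h import *
im,d=grab_frame("wrist");cv2.imwrite("pics/wrist3.png",im);np.save("wrist3P.npy",world("wrist",d))
E
echo '[[0,0,0,0,0,-0.0477],[0,0,0,0,0,-0.0955],[0,0,0,0,0,-0.1432],[0,0,0,0,0,-0.1814],[0,0,0,0,0,-0.1814]]' | python3 -m pendant >/dev/null
echo '[[0,0,0,0,0,-0.0477],[0,0,0,0,0,-0.0955],[0,0,0,0,0,-0.1432],[0,0,0,0,0,-0.1814],[0,0,0,0,0,-0.1814]]' | python3 -m pendant >/dev/null
echo '[[0,0,0,0,0,-0.0477],[0,0,0,0,0,-0.0955],[0,0,0,0,0,-0.1432],[0,0,0,0,0,-0.1814],[0,0,0,0,0,-0.1814]]' | python3 -m pendant
cat > fit.py <<'E'
from h import *
from scipy.optimize import least_squares
def tube(P,c=(.541,-.257)):
    x,y,z=P[...,0],P[...,1],P[...,2]
    Q=P[(np.hypot(x-c[0],y-c[1])<.03)&(z>.141)&(z<.15)]
    if len(Q)<20: return None
    (cc,rr)=cv2.minEnclosingCircle((Q[:,:2]*1000).astype(np.float32));return len(Q),np.round(cc,1),round(rr,1),np.median(Q[:,2])
def bar(P,im,zmin=.122):
    x,y,z=P[...,0],P[...,1],P[...,2]
    b=np.array([.597,.231]);u=np.array([-.243,.970]);n=np.array([.97,.243])
    s=(x-b[0])*u[0]+(y-b[1])*u[1];t=(x-b[0])*n[0]+(y-b[1])*n[1]
    Q=P[(abs(s)<.083)&(abs(t)<.02)&(z>zmin)&(z<.145)]
    f=lambda q:(lambda a:np.hypot((Q[:,0]-q[0])*np.cos(a)+(Q[:,1]-b[1])*np.sin(a),Q[:,2]-q[1])-.008)(q[2])
    r_=least_squares(f,[.597,.13,.245],loss="soft_l1",f_scale=.001)
    return len(Q),r_.x.round(4),"at y",b[1],"rms",np.sqrt(np.mean(f(r_.x)**2)).round(4)
E
python3 - <<'E'
from fit import *
im,d=grab_frame("wrist");cv2.imwrite("pics/wrist4.png",im);np.save("wrist4P.npy",world("wrist",d))
for n in ["wrist2P","top2P"]: print(n,tube(np.load(n+".npy")))
for n in ["topP","sceneP","wrist3P","wrist4P"]: print(n,bar(np.load(n+".npy"),None))
print(r.get_obs()["joints"])
to([.597,.231,.26],Rd(1.816))
E
```

```text
clock: 7.6
tcp_pos: [0.5215, 0.1912, 0.346]
orientation: [3.136, 0.187, -0.006]
contact_force: [0.1, 0.3, -2.2]
grip_width: 0.0113
gripper_force: 49.5
clock: 9.15
tcp_pos: [0.5233, 0.1813, 0.3483]
orientation: [-1.938, -2.472, 0.002]
contact_force: [0.0, -0.1, -0.7]
grip_width: 0.0118
gripper_force: 49.5
wrist2P (526, array([ 539.5, -254.9]), 16.9, np.float64(0.14282767149969372))
top2P None
topP (303, array([0.5952, 0.1304, 0.2473]), 'at y', np.float64(0.231), 'rms', np.float64(0.0018))
sceneP (166, array([0.5982, 0.1313, 0.251 ]), 'at y', np.float64(0.231), 'rms', np.float64(0.0011))
wrist3P (3325, array([0.596 , 0.1308, 0.2468]), 'at y', np.float64(0.231), 'rms', np.float64(0.0006))
wrist4P (2957, array([0.5966, 0.1304, 0.2459]), 'at y', np.float64(0.231), 'rms', np.float64(0.0006))
[-1.12651665  0.30482546  0.85248209  1.83600529 -0.25425194  1.11552749
  0.0546253 ]
delta [0.0309 0.0834 0.0883] [-0.0011  0.0001 -0.0071]
```

View pics/wrist3.png

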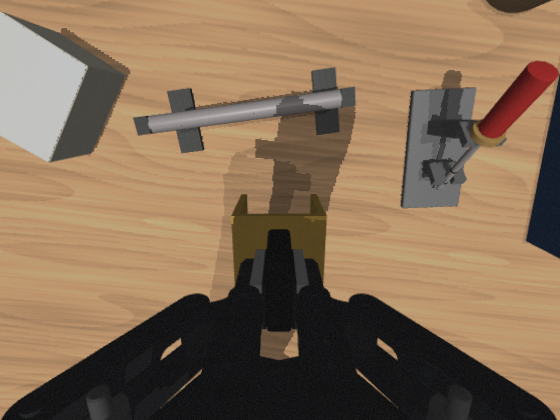

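To row units: 0.083 m is 0.2075, 0.04 m is 0.1, -0.007 rad is -0.0022.

```bash

echo '[[0.0375,0.1,0,0,0,0],[0.075,0.2075,0,0,0,-0.0022],[0.075,0.2075,0.075,0,0,-0.0022],[0.075,0.2075,0.075,0,0,-0.0022],[0.075,0.2075,0.075,0,0,-0.0022]]' | python3 -m pendant
python3 - <<'E'
from fit import *
to([.5964,.231,.2223],Rd(np.pi/2+.246))
P=np.load("wrist4P.npy");im=cv2.imread("pics/wrist4.png");hsv=cv2.cvtColor(im,cv2.COLOR_BGR2HSV);H,S=hsv[...,0],hsv[...,1]
R=Ro.from_rotvec([-1.938,-2.472,.002]);L=R.inv().apply((P-np.array([.5233,.1813,.3483])).reshape(-1,3)).reshape(P.shape)
m=(H>15)&(H<32)&(S>150)&(abs(L[...,2]-.08)<.008)&(abs(L[...,0])<.04)&(abs(L[...,1])<.04);Q=L[m]
print(len(Q),np.percentile(Q,[1,50,99],axis=0).round(4),cv2.minAreaRect((Q[:,:2]*1000).astype(np.float32)))
E
```

```text
clock: 9.7
tcp_pos: [0.5961, 0.2304, 0.3183]
orientation: [-1.929, -2.479, 0.004]
contact_force: [0.6, -0.0, -1.3]
grip_width: 0.0113
gripper_force: 49.7
delta [0.0006 0.0007 0.096 ] [-0.0024  0.0014  0.0021]
3291 [[-0.008  -0.0252  0.0786]
 [ 0.0168  0.0003  0.08  ]
 [ 0.0265  0.0254  0.0839]] ((6.522404670715332, -0.09799385070800781), (40.64997482299805, 51.96763229370117), 0.37692132592201233)
```

To row units: 0.094 m is 0.235, 0.08 m is 0.2, 0.002 rad is 0.0006.

```bash

echo '[[0,0.0025,0.075,0,0,0.0006],[0,0.0025,0.15,0,0,0.0006],[0,0.0025,0.2,0,0,0.0006],[0,0.0025,0.225,0,0,0.0006],[0,0.0025,0.235,0,0,0.0006]]' | python3 -m pendant
echo '[[0,0,0.0025,0,0,0],[0,0,0.0025,0,0,0],[0,0,0.0025,0,0,0],[0,0,0.0025,0,0,0]]' | python3 -m pendant
```

```text
clock: 10.2
tcp_pos: [0.5975, 0.2312, 0.2253]
orientation: [-1.929, -2.48, -0.0]
contact_force: [0.7, 0.3, -0.6]
grip_width: 0.0117
gripper_force: 49.8
clock: 10.6
tcp_pos: [0.5979, 0.2316, 0.2247]
orientation: [1.926, 2.481, 0.002]
contact_force: [-0.7, 0.1, -1.1]
grip_width: 0.011
gripper_force: 49.8
```

To row units: 0.002 m is 0.005, -0.0015 m is -0.0038.

```bash

for i in 1; do echo '[[0,-0.0038,0.0025,0,0,0],[0,-0.0038,0.005,0,0,0],[0,-0.0038,0.005,0,0,0],[0,-0.0038,0.005,0,0,0]]' | python3 -m pendant | sed -n '2p;4p'; done
echo '[[0,0,0.0025,0,0,0],[0,0,0.0025,0,0,0],[0,0,0.0025,0,0,0]]' | python3 -m pendant | sed -n '2p;4p'
echo '[[0,0,0.0025,0,0,0],[0,0,0.0025,0,0,0],[0,0,0.0025,0,0,0]]' | python3 -m pendant | sed -n '2p;4p'
```

```text
tcp_pos: [0.5961, 0.2311, 0.2223]
contact_force: [-1.6, -0.7, 4.5]
tcp_pos: [0.5961, 0.2311, 0.2222]
contact_force: [-5.6, -1.8, 11.1]
tcp_pos: [0.5962, 0.231, 0.2221]
contact_force: [-8.6, -1.4, 18.3]
```

To row units: -0.0025 m is -0.0063.

```bash

echo '[[0,0,-0.0063,0,0,0],[0,0,-0.0063,0,0,0],[0,0,-0.0063,0,0,0]]' | python3 -m pendant | sed -n '2p;4p'
echo '[[0,0,0,0,0,0],[0,0,0,0,0,0],[0,0,0,0,0,0],[0,0,0,0,0,0],[0,0,0,0,0,0]]' | python3 -m pendant 0.04
echo '[[0,0,-0.05,0,0,0],[0,0,-0.125,0,0,0],[0,0,-0.2,0,0,0],[0,0,-0.275,0,0,0],[0,0,-0.35,0,0,0]]' | python3 -m pendant 0.06
python3 - <<'E'
from fit import *
im,d=grab_frame("wrist");cv2.imwrite("pics/wrist5.png",im);P=world("wrist",d)
hsv=cv2.cvtColor(im,cv2.COLOR_BGR2HSV);H,S=hsv[...,0],hsv[...,1];x,y,z=P[...,0],P[...,1],P[...,2]
Q=P[(H>15)&(H<32)&(S>150)&(z>.13)&(z<.155)&(np.hypot(x-.596,y-.231)<.05)]
A=np.c_[Q[:,:2]-Q[:,:2].mean(0),np.ones(len(Q))]
print(len(Q),np.linalg.lstsq(A,Q[:,2],rcond=None)[0],cv2.minAreaRect((Q[:,:2]*1000).astype(np.float32)))
Q=P[(z>.17)&(z<.195)&(np.hypot(x-.596,y-.231)<.05)];print("tab",len(Q),Q[:,2].max(),cv2.minAreaRect((Q[:,:2]*1000).astype(np.float32)))
im,d=grab_frame("scene");cv2.imwrite("pics/scene5.png",cv2.resize(im[130:290,170:400],None,fx=3,fy=3))
E
```

```text
tcp_pos: [0.5963, 0.2312, 0.2223]
contact_force: [-1.2, 0.0, 1.5]
clock: 12.4
tcp_pos: [0.5962, 0.2311, 0.2223]
orientation: [1.927, 2.481, -0.0]
contact_force: [-0.5, 0.3, 0.5]
grip_width: 0.04
gripper_force: 0.0
clock: 12.9
tcp_pos: [0.596, 0.231, 0.3637]
orientation: [-1.927, -2.481, -0.0]
contact_force: [0.1, 0.7, 0.2]
grip_width: 0.0604
gripper_force: 0.0
1766 [ 0.00787109 -0.00351158  0.14760232] ((599.4476928710938, 233.47421264648438), (51.12876510620117, 49.802711486816406), 14.477059364318848)
tab 545 0.1897643702299347 ((598.7888793945312, 233.34048461914062), (11.898005485534668, 35.96242904663086), 14.206765174865723)
```

View pics/scene5.png

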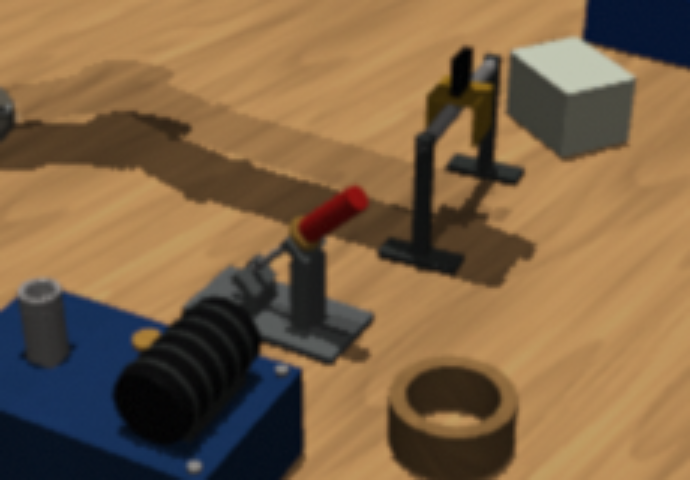

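The hood hangs level astride the bar (crop px 458,105), and the tube (40,290) is free. Next I fit the handle axis.

```bash

python3 - <<'E'
from fit import *
P=np.load("wrist3P.npy");im=cv2.imread("pics/wrist3.png");hsv=cv2.cvtColor(im,cv2.COLOR_BGR2HSV);H,S,V=[hsv[...,i].astype(int) for i in range(3)]
z=P[...,2];Q=P[((H<6)|(H>174))&(S>150)&(V>60)&(z>.08)&(z<.19)&(P[...,1]<.06)]
def f(q):
    d=np.array([np.cos(q[2])*np.cos(q[3]),np.sin(q[2])*np.cos(q[3]),np.sin(q[3])]);w=Q-np.array([.631,q[0],q[1]])
    return np.linalg.norm(np.cross(w,d),axis=1)-.012
s=least_squares(f,[-.0107,.13,.16,.785],loss="soft_l1",f_scale=.001);print(len(Q),s.x,np.sqrt(np.mean(f(s.x)**2)))
q=s.x;d=np.array([np.cos(q[2])*np.cos(q[3]),np.sin(q[2])*np.cos(q[3]),np.sin(q[3])]);a=(Q-[.631,q[0],q[1]])@d;print("along",np.percentile(a,[0,1,99,100]))
Q=P[(z>.005)&(z<.016)&(S<80)&(P[...,1]<.05)&(P[...,1]>-.09)&(abs(P[...,0]-.575)<.1)];print(cv2.minAreaRect((Q[:,:2]*1000).astype(np.float32)))
to([.631,-.0107,.26],Rd(.16))
E
```

```text
2401 [-0.01548209  0.12967695  0.1605363   0.79068964] 0.002298921976722905
along [-0.03225798 -0.03060781  0.03723568  0.03768542]
((573.9857177734375, -23.930992126464844), (160.03717041015625, 80.82670593261719), 8.777061462402344)
delta [-0.2425 -0.0286  0.1064] [ 0.0042 -0.0072  1.6609]
```

To row units: -0.24 m is -0.6, -0.2 m is -0.5.

```bash

echo '[[-0.125,0,0,0,0,0],[-0.25,0,0,0,0,0],[-0.375,-0.0375,0,0,0,0],[-0.5,-0.075,0,0,0,0],[-0.6,-0.07,0,0,0,0]]' | python3 -m pendant >/dev/null
echo '[[0,0,0,0,0,0.0477],[0,0,0,0,0,0.0955],[0,0,0,0,0,0.1432],[0,0,0,0,0,0.191],[0,0,0,0,0,0.191]]' | python3 -m pendant >/dev/null
echo '[[0,0,0,0,0,0.0477],[0,0,0,0,0,0.0955],[0,0,0,0,0,0.1432],[0,0,0,0,0,0.191],[0,0,0,0,0,0.191]]' | python3 -m pendant >/dev/null
echo '[[0,0,0.05,0,0,0.0477],[0,0,0.1,0,0,0.0955],[0,0,0.15,0,0,0.1464],[0,0,0.15,0,0,0.1464],[0,0,0.15,0,0,0.1464]]' | python3 -m pendant
python3 - <<'E'
from fit import *
c=camera_info("wrist");im,d=grab_frame("wrist");cv2.imwrite("pics/wrist6.png",im);P=world("wrist",d,c)
hsv=cv2.cvtColor(im,cv2.COLOR_BGR2HSV);H,S,V=[hsv[...,i].astype(int) for i in range(3)]
z=P[...,2];Q=P[((H<6)|(H>174))&(S>150)&(V>60)&(z>.08)&(z<.19)&(abs(P[...,1]+.01)<.06)]
def f(q):
    d=np.array([np.cos(q[2])*np.cos(q[3]),np.sin(q[2])*np.cos(q[3]),np.sin(q[3])]);w=Q-np.array([.631,q[0],q[1]])
    return np.linalg.norm(np.cross(w,d),axis=1)-.012
s=least_squares(f,[-.0107,.13,.16,.785],loss="soft_l1",f_scale=.001);print(len(Q),s.x,np.sqrt(np.mean(f(s.x)**2)))
q=s.x;d=np.array([np.cos(q[2])*np.cos(q[3]),np.sin(q[2])*np.cos(q[3]),np.sin(q[3])]);a=(Q-[.631,q[0],q[1]])@d;print("along",np.percentile(a,[0,1,99,100]))
Q=P[(z>.005)&(z<.016)&(S<80)&(P[...,1]<.05)&(P[...,1]>-.09)&(abs(P[...,0]-.575)<.1)];print(cv2.minAreaRect((Q[:,:2]*1000).astype(np.float32)))
print(r.get_obs()["joints"],tube(P))
to([.631,-.0107,.184],Rd(.16))
E
```

```text
clock: 15.0
tcp_pos: [0.6285, -0.0084, 0.3025]
orientation: [3.13, 0.264, -0.001]
contact_force: [0.2, -0.6, 0.3]
grip_width: 0.0597
gripper_force: 0.0
1480 [-0.00969973  0.12865646  0.16068368  0.77667536] 0.0032725082007221506
along [-0.03147749 -0.02901627  0.03770386  0.03845336]
((573.9165649414062, -18.96783447265625), (160.2379913330078, 79.95731353759766), 9.328514099121094)
[-0.8498355   0.70031818  1.2038001   1.72249881 -0.69554274  1.21873076
 -0.86877403] (784, array([ 541.3, -255.6]), 17.8, np.float64(0.14478989243168972))
delta [0.0018 0.0024 0.1192] [ 0.0004 -0.0007  0.0072]
```

View pics/wrist6.png

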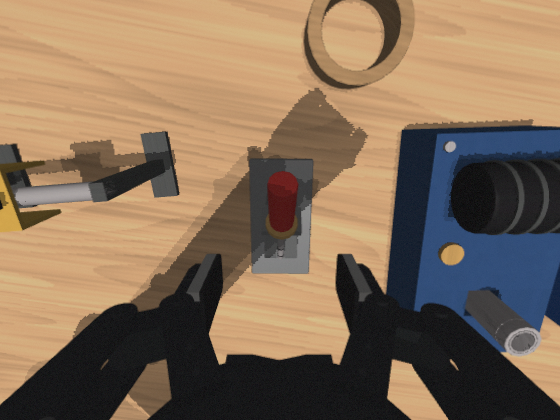

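The handle is at (283,200), centred between the fingers, and the tube mouth at (521,342) measures (0.541,-0.256). I descend and grip.

To row units: 0.118 m is 0.295, 0.003 m is 0.0075, 0.007 rad is 0.0022.

```bash

echo '[[0.0075,0.005,0.075,0,0,0],[0.0075,0.005,0.15,0,0,0.0022],[0.0075,0.005,0.225,0,0,0.0022],[0.0075,0.005,0.275,0,0,0.0022],[0.0075,0.005,0.295,0,0,0.0022]]' | python3 -m pendant
echo '[[0,0,0,0,0,0],[0,0,0,0,0,0],[0,0,0,0,0,0],[0,0,0,0,0,0],[0,0,0,0,0,0]]' | python3 -m pendant 0 80
echo '[[0,0,0,0,0,0],[0,0,0,0,0,0]]' | python3 -m pendant
```

```text
clock: 15.55
tcp_pos: [0.6316, -0.0096, 0.1835]
orientation: [-3.131, -0.246, 0.002]
contact_force: [-0.1, 0.5, -0.2]
grip_width: 0.0601
gripper_force: 0.0
clock: 16.05
tcp_pos: [0.6328, -0.0102, 0.186]
orientation: [3.132, 0.242, 0.005]
contact_force: [-0.0, -0.2, 5.4]
grip_width: 0.0221
gripper_force: 78.2
clock: 16.25
tcp_pos: [0.6328, -0.0102, 0.186]
orientation: [3.132, 0.242, 0.005]
contact_force: [1.0, -1.1, 6.7]
grip_width: 0.022
gripper_force: 78.2
```

To row units: -0.21 m is -0.525, -0.17 m is -0.425.

```bash

echo '[[0,0,-0.075,0,0,0],[0,0,-0.175,0,0,0],[0,0,-0.3,0,0,0],[0,0,-0.425,0,0,0],[0,0,-0.525,0,0,0]]' | python3 -m pendant
echo '[[-0.02,0,0.0025,0,0.0477,0],[-0.04,0,0.005,0,0.0955,0],[-0.0575,0,0.0125,0,0.1432,0],[-0.075,0,0.0225,0,0.191,0],[-0.095,0,0.04,0,0.2387,0]]' | python3 -m pendant
echo '[[0,0,0,0,0.0111,0],[0,0,0,0,0.0111,0],[0,0,0,0,0.0111,0]]' | python3 -m pendant
python3 - <<'E'
from fit import *
p,R,o=st();print(o["joints"],R.as_matrix().round(3))
for n in ["top","scene","wrist"]:
    c=camera_info(n);im,d=grab_frame(n);cv2.imwrite(f"pics/{n}7.png",im);np.save(f"{n}7P.npy",world(n,d,c))
E
```

```text
clock: 16.75
tcp_pos: [0.6316, -0.0102, 0.3975]
orientation: [3.132, 0.241, 0.003]
contact_force: [0.6, -0.3, -1.8]
grip_width: 0.0219
gripper_force: 78.7
clock: 17.25
tcp_pos: [0.5952, -0.0167, 0.3799]
orientation: [-2.89, -0.222, -1.073]
contact_force: [0.1, -1.3, -0.1]
grip_width: 0.0217
gripper_force: 78.5
clock: 17.55
tcp_pos: [0.5962, -0.0158, 0.3813]
orientation: [-2.868, -0.223, -1.117]
contact_force: [0.5, 1.2, -0.2]
grip_width: 0.0218
gripper_force: 78.8
[-1.38658422  0.05683143  1.43904931  2.14917301 -0.64199528  0.30514237
 -0.8356922 ] [[ 0.728  0.154  0.668]
 [ 0.114 -0.988  0.104]
 [ 0.676  0.    -0.737]]
```

View pics/scene7.png

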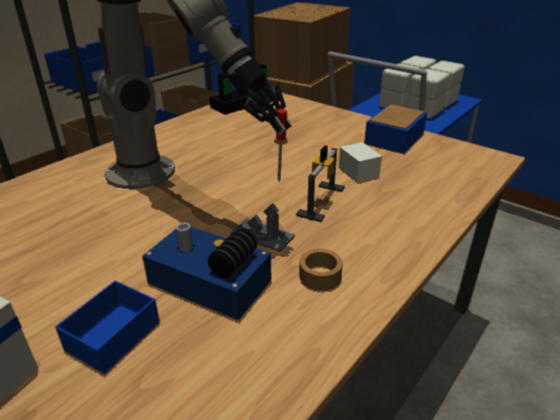

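```bash
cat >> h.py <<'E'
def pose(g,yaw,tilt=np.pi/4):
    R=Rd(yaw,tilt);return np.array(g)-R.apply([0,0,.054]),R
E
python3 - <<'E'
from fit import *
p,R,o=st();g=p+R.apply([0,0,.054]);print("grip",g)
q=to(*pose([.585,-.13,.34],.35))
to(*pose([.5413,-.2556,.335],.5),base=q)
for n in ["scene","top"]:
    P=np.load(n+"7P.npy").reshape(-1,3);w=P-g
    Q=P[(np.hypot(w[:,0],w[:,1])<.03)&(w[:,2]<-.06)&(w[:,2]>-.16)]
    if len(Q)>10:
        c=Q.mean(0);_,_,V=np.linalg.svd(Q-c);v=V[0]*np.sign(V[0][2]);print(n,len(Q),"rod c",c-g,"dir",v,"lowest",Q[:,2].min())
E
```

```text
grip [ 0.63299324 -0.0107237   0.34190195]
delta [-0.0517  0.1181 -0.0421] [ 0.1389  0.0426 -0.139 ]
delta [-0.0627  0.1087 -0.0556] [ 0.1061  0.     -0.1061]
scene 106 rod c [-0.00036596 -0.00289771 -0.10348754] dir [0.04507163 0.00622017 0.99896439] lowest 0.18888462036742723
```

To row units: 0.118 m is 0.295, -0.042 m is -0.105, -0.139 rad is -0.0442.

```bash

echo '[[-0.0425,0.1,-0.035,0.0146,0.0045,-0.0146],[-0.085,0.2,-0.07,0.0286,0.0089,-0.0286],[-0.13,0.295,-0.105,0.0442,0.0137,-0.0442],[-0.13,0.295,-0.105,0.0442,0.0137,-0.0442],[-0.13,0.295,-0.105,0.0442,0.0137,-0.0442]]' | python3 -m pendant
python3 - <<'E'
from fit import *
p,R,o=st();print(o["joints"].round(3) if hasattr(o["joints"],"round") else o["joints"])
to(*pose([.5413,-.2556,.335],.5))
E
```

```text
clock: 18.2
tcp_pos: [0.5484, -0.1445, 0.3776]
orientation: [-2.743, -0.48, -1.137]
contact_force: [-0.8, 1.1, -1.3]
grip_width: 0.0217
gripper_force: 80.0
[-1.249 -0.328  1.451  2.157 -0.326  0.387 -0.655]
delta [-0.0611  0.1079 -0.0552] [ 0.1071 -0.001  -0.1093]
```

Joints 2 and 3 are near their limits. The gauge is round, so I yaw the tool about the gauge axis to ease the arm.

```bash
python3 - <<'E'
from fit import *
p,R,o=st();print("grip",p+R.apply([0,0,.054]))
to(*pose([.585,-.13,.345],.72))
E
```

```text
grip [ 0.58435786 -0.13142695  0.33944958]
delta [ 0.0066  0.0127 -0.0013] [ 0.2627 -0.0012 -0.2648]
```

Careful with the scale: shifts go in shares of 0.4 m and turns go in shares of pi rad. That gives: 0.0127 m is 0.0318, 0.008 m is 0.02, -0.265 rad is -0.0844.

```bash

echo '[[0.005,0.01,-0.0025,0.0286,0,-0.0286],[0.01,0.02,-0.0025,0.0573,0,-0.0573],[0.0165,0.0318,-0.0025,0.0837,0,-0.0844],[0.0165,0.0318,-0.0025,0.0837,0,-0.0844]]' | python3 -m pendant
python3 - <<'E'
from fit import *
p,R,o=st();print(np.round(o["joints"],3))
a,R1=pose([.585,-.13,.345],1.1)
to(a,R1)
E
```

```text
clock: 18.6
tcp_pos: [0.5228, -0.131, 0.4081]
orientation: [-2.535, -0.941, -1.053]
contact_force: [-0.6, -0.4, -1.6]
grip_width: 0.0218
gripper_force: 80.0
[-1.199 -0.333  1.454  2.073 -0.478  0.707 -0.23 ]
delta [-0.0092  0.0535  0.0278] [ 0.2986  0.0119 -0.2663]
```

```bash
python3 - <<'E'
from fit import *
to(*pose([.585,-.13,.345],.72,0))
E
```

```text
delta [0.0272 0.0391 0.041 ] [ 0.0308 -0.778  -0.0088]
```

To row units: 0.041 m is 0.1025, 0.039 m is 0.0975, -0.75 rad is -0.2387.

```bash

echo '[[0.015,0.02,0.02,0.0019,-0.0477,0],[0.03,0.04,0.04,0.0038,-0.0955,0],[0.0425,0.06,0.06,0.0057,-0.1432,0],[0.055,0.08,0.08,0.0076,-0.191,0],[0.0675,0.0975,0.1025,0.0095,-0.2387,0]]' | python3 -m pendant
echo '[[0,0,0,0,0,0],[0,0,0,0,0,0]]' | python3 -m pendant
python3 - <<'E'
from fit import *
p,R,o=st();print(np.round(o["joints"],3))
to(*pose([.585,-.13,.345],.72,0))
to(*pose([.585,-.13,.345],1.25,0))
E
```

```text
clock: 19.1
tcp_pos: [0.5138, -0.1102, 0.4246]
orientation: [2.933, 1.082, 0.207]
contact_force: [-0.2, 1.0, -1.2]
grip_width: 0.0222
gripper_force: 80.1
clock: 19.3
tcp_pos: [0.5136, -0.1106, 0.4234]
orientation: [2.937, 1.088, 0.214]
contact_force: [-0.3, 0.6, -1.7]
grip_width: 0.022
gripper_force: 80.0
[-1.552 -0.335  1.455  1.867  0.321  1.194 -1.044]
delta [0.0379 0.0598 0.0325] [ 0.0504 -0.1271 -0.0105]
delta [0.0379 0.0598 0.0325] [ 0.083  -0.1108 -0.5396]
```

To row units: 0.06 m is 0.15, 0.04 m is 0.1, -0.127 rad is -0.0404.

```bash

echo '[[0.0325,0.05,0.025,0.0048,-0.0127,0],[0.0625,0.1,0.05,0.0095,-0.0255,0],[0.095,0.15,0.08,0.0159,-0.0404,-0.0032],[0.095,0.15,0.08,0.0159,-0.0404,-0.0032],[0.095,0.15,0.08,0.0159,-0.0404,-0.0032]]' | python3 -m pendant
python3 - <<'E'
from fit import *
p,R,o=st();print(np.round(o["joints"],3))
to(*pose([.62,-.10,.36],.72,0))
to(*pose([.62,-.10,.36],1.25,0))
E
```

```text
clock: 19.8
tcp_pos: [0.4966, -0.1124, 0.4302]
orientation: [2.922, 1.095, 0.047]
contact_force: [0.2, -1.0, -1.7]
grip_width: 0.0218
gripper_force: 80.0
[-1.584 -0.336  1.455  1.846  0.36   1.316 -1.072]
delta [0.1008 0.0712 0.0205] [ 0.0303 -0.021  -0.0032]
delta [0.1008 0.0712 0.0205] [ 0.0351 -0.0124 -0.5331]
```

```bash
cat > kin.py <<'E'
from h import *
from scipy.optimize import least_squares
import itertools
D=[([-1.376,.477,.022,1.555,-.011,1.109,-.083],[.2012,.6439,.303],Ro.from_matrix([[-.954,.298,0],[.298,.954,-.002],[0,-.002,-1]]).as_rotvec()),
([-0.42014919,0.56234197,1.08777626,1.79454825,-0.55016071,1.12889784,-0.60178162],[.5408,-.2543,.3031],[-3.135,-.182,.002]),
([-1.12651665,0.30482546,0.85248209,1.83600529,-0.25425194,1.11552749,0.0546253],[.5233,.1813,.3483],[-1.938,-2.472,.002]),
([-0.8498355,0.70031818,1.2038001,1.72249881,-0.69554274,1.21873076,-0.86877403],[.6285,-.0084,.3025],[3.13,.264,-.001]),
([-1.38658422,0.05683143,1.43904931,2.14917301,-0.64199528,0.30514237,-0.8356922],[.5962,-.0158,.3813],[-2.868,-.223,-1.117]),
([-1.249,-.328,1.451,2.157,-.326,.387,-.655],[.5484,-.1445,.3776],[-2.743,-.48,-1.137]),
([-1.199,-.333,1.454,2.073,-.478,.707,-.23],[.5228,-.131,.4081],[-2.535,-.941,-1.053]),
([-1.552,-.335,1.455,1.867,.321,1.194,-1.044],[.5136,-.1106,.4234],[2.937,1.088,.214]),
([-1.584,-.336,1.455,1.846,.36,1.316,-1.072],[.4966,-.1124,.4302],[2.922,1.095,.047])]
def fk(q,g,s,off=None):
    # g: base yaw, shoulder h, upper, forearm, tool, a_elbow, a2, a_wrist, tool yaw
    R=Ro.from_rotvec([0,0,g[0]+s[0]*q[0]]);p=np.array([0,0,g[1]])
    R=R*Ro.from_rotvec([0,q[1],0])*Ro.from_rotvec([0,0,s[1]*q[2]]);p=p+R.apply([g[5],0,g[2]])
    R=R*Ro.from_rotvec([0,q[3],0])*Ro.from_rotvec([0,0,s[2]*q[4]]);p=p+R.apply([g[6],0,g[3]])
    R=R*Ro.from_rotvec([0,q[5],0])*Ro.from_rotvec([0,0,s[3]*q[6]+g[8]]);p=p+R.apply([0,0,g[4]])+0*g[7]
    return p,R
def res(g,s):
    o=[]
    for q,p,rv in D:
        a,R=fk(q,g,s);o+=list(a-p)+list(.3*(Ro.from_rotvec(rv).inv()*R).as_rotvec())
    return np.array(o)
def fitkin():
    best=None
    for s in itertools.product([-1,1],repeat=4):
        for b0 in (-.1,3.0):
            for t0 in (0,1.57,3.14,-1.57):
                f=least_squares(res,[b0,.3,.35,.35,.25,0,0,0,t0],args=(s,),max_nfev=60)
                if best is None or f.cost<best[0]: best=(f.cost,s,f.x)
    return best
if __name__=="__main__":
    c,s,g=fitkin();print(c,s,g.round(4));print(res(g,s).reshape(-1,6).round(4));np.save("kin.npy",np.r_[s,g])
E
python3 kin.py
```

```text
0.0016832978142823209 (-1, -1, -1, -1) [-0.065   0.3071  0.5316  0.4997  0.261  -0.0033 -0.0067 -0.2195  1.5114]
[[-0.0128  0.0217  0.0006 -0.0008  0.      0.0015]
 [-0.0017 -0.0053 -0.0148  0.      0.0001  0.0017]
 [-0.0006  0.0107 -0.0086 -0.0001  0.0001  0.0026]
 [ 0.0005 -0.0141 -0.0148  0.      0.0004  0.002 ]
 [-0.0021 -0.007  -0.0069 -0.0132 -0.0005 -0.0034]
 [-0.0024  0.0041  0.0071 -0.0139 -0.0002 -0.0039]
 [-0.0003  0.0053  0.0089 -0.0138 -0.0009 -0.0039]
 [-0.0142  0.0061  0.014  -0.0024 -0.0009  0.0016]
 [-0.0162  0.0068  0.0145 -0.0006 -0.0006  0.0017]]
```

```bash
python3 - <<'E'
import re
t=open('kin.py').read()
t=t.replace("R.apply([g[5],0,g[2]])","R.apply([g[5],g[9],g[2]])").replace("R.apply([g[6],0,g[3]])","R.apply([g[6],g[10],g[3]])").replace("0*g[7]","Ro.from_rotvec([0,0,g[0]+s[0]*q[0]]).apply([g[7],g[11],0])")
t=t.replace("0,0,0,t0]","0,0,0,t0,0,0,0]").replace("itertools.product([-1,1],repeat=4)","[(-1,-1,-1,-1)]").replace("(-.1,3.0)","(0,)").replace("(0,1.57,3.14,-1.57)","(1.57,)")
open('kin.py','w').write(t)
E
python3 kin.py
cat > ana.py <<'E'
from kin import *
k=np.load("kin.npy");s,g=k[:4],k[4:]
def jac(q):
    q=np.array(q,float);p,R=fk(q,g,s);J=np.zeros((6,7))
    for i in range(7):
        e=q.copy();e[i]+=1e-5;a,b=fk(e,g,s);J[:3,i]=(a-p)/1e-5;J[3:,i]=(b*R.inv()).as_rotvec()/1e-5
    return J
LO=np.array([-2.96,-.34,-1.41,.24,-1.37,.17,-2.96]);HI=np.array([2.96,2.1,1.46,2.44,4.51,1.92,2.96])
E
python3 - <<'E'
from ana import *
p,R,o=st();q=np.array(o["joints"]);J=jac(q);print(fk(q,g,s)[0],p)
U,S,V=np.linalg.svd(J);print("S",S.round(3));print("null",V[6].round(3))
print(np.linalg.pinv(J).round(2))
E
```

```text
1.2948592364008973e-06 (-1, -1, -1, -1) [ 6.0000e-04  2.8640e-01  5.4100e-01  4.7010e-01  2.5390e-01  2.0000e-03
 -0.0000e+00  2.0000e-04  1.5708e+00 -3.1200e-02 -9.0000e-04 -3.0800e-02]
[[ 0.0001  0.0002  0.0004 -0.0008  0.     -0.0003]
 [-0.0002  0.0001 -0.0004  0.      0.0001 -0.0002]
 [-0.0001  0.0001 -0.0002 -0.0001  0.0001  0.0007]
 [-0.0001 -0.0002  0.0002  0.      0.0004  0.0001]
 [-0.0002  0.0003  0.      0.0001 -0.0001 -0.0001]
 [ 0.0002 -0.0003  0.0002 -0.      0.0002  0.    ]
 [ 0.     -0.0001  0.0001 -0.     -0.     -0.0001]
 [ 0.0001  0.     -0.0002  0.0001  0.0001 -0.    ]
 [ 0.0001  0.0001 -0.0002 -0.0003 -0.     -0.0001]]
[ 0.49667373 -0.11222381  0.43002584] [ 0.49657662 -0.11241913  0.43018027]
S [1.838 1.528 1.382 0.489 0.317 0.121]
null [ 0.068  0.503  0.388  0.    -0.496 -0.235  0.539]
[[-5.59 -0.7   1.44  0.14 -1.4  -0.02]
 [-0.96  0.87  0.53 -0.55 -0.2  -0.29]
 [ 4.85 -0.59 -1.64 -0.11  1.25 -0.22]
 [-1.95  0.44 -1.6  -0.12 -0.51  0.  ]
 [ 1.16 -0.84 -0.79 -0.47  0.02  0.25]
 [ 0.46 -0.38  1.92  0.04  1.09  0.12]
 [-0.62 -1.23  0.62  0.17 -0.04  0.72]]
```

```bash
cat >> ana.py <<'E'
def follow(q,p1,R1,n=40,lam=0.0,qref=None,kn=0.0,W=None):
    q=np.array(q,float);p0,R0=fk(q,g,s);rv=(R0.inv()*R1).as_rotvec();W=np.ones(7) if W is None else np.array(W,float)
    for i in range(1,n+1):
        pt=p0+(np.array(p1)-p0)*i/n;Rt=R0*Ro.from_rotvec(rv*i/n)
        for it in range(3):
            p,R=fk(q,g,s);e=np.r_[pt-p,(Rt*R.inv()).as_rotvec()];J=jac(q)
            Jp=(W[:,None]*J.T)@np.linalg.inv((J*W)@J.T+lam*np.eye(6))
            d=Jp@e
            if qref is not None and it==0: d=d+kn*(np.eye(7)-Jp@J)@(qref-q)
            q=np.clip(q+d,LO+.004,HI-.004)
    p,R=fk(q,g,s);return q,np.linalg.norm(np.array(p1)-p),(R1*R.inv()).magnitude()
E
python3 - <<'E'
from ana import *
q0=np.array(D[0][0]);print("actual",D[1][0])
mid=(LO+HI)/2
for lam,kn,ref in [(0,0,None),(.01,0,None),(0,.02,q0),(0,.02,mid),(0,.1,mid)]:
    q=q0
    R0=fk(q,g,s)[1]
    for p in ([.354,.468,.3036],[.5027,.295,.3038],[.5135,.1075,.3038],[.5392,-.2617,.3038]): q,_,_=follow(q,p,R0,20,lam,ref,kn)
    qa=q
    for k in range(4):
        R0=R0*Ro.from_rotvec([0,0,.68]);q,e1,e2=follow(q,[.5408,-.2543,.3031],R0,20,lam,ref,kn)
    print(lam,kn,qa.round(2),q.round(3),e1)
E
```

```text
actual [-0.42014919, 0.56234197, 1.08777626, 1.79454825, -0.55016071, 1.12889784, -0.60178162]
0 0 [ 0.02  0.37  0.43  1.77 -0.18  1.04  1.78] [-0.423  0.565  1.094  1.795 -0.554  1.13  -0.595] 1.7519023829470347e-15
0.01 0 [ 0.02  0.37  0.43  1.77 -0.18  1.04  1.78] [-0.423  0.565  1.094  1.795 -0.555  1.13  -0.594] 7.021244942262305e-06
0 0.02 [ 0.01  0.37  0.45  1.77 -0.18  1.04  1.79] [-0.335  0.485  0.927  1.79  -0.436  1.086 -0.706] 7.731808680624463e-16
0 0.02 [ 0.56  0.37 -0.27  1.73  0.11  1.06  1.52] [ 0.298  0.35   0.048  1.75  -0.02   1.041 -1.099] 3.885780586188048e-16
0 0.1 [ 0.83  0.42 -0.63  1.71  0.27  1.1   1.38] [ 0.332  0.351  0.004  1.748 -0.003  1.043 -1.114] 5.551115123125783e-17
```

```bash
cat > plan.py <<'E'
from ana import *
import sys,time,multiprocessing as mp
p,R,o=st();Q0=np.array(o["joints"]);MX,MY=.5413,-.2556
def mar(q): return np.min(np.minimum(q-LO,HI-q))
def run(seq,verbose=False):
    q=Q0;m=9
    for i,(gp,yaw,t) in enumerate(seq):
        a,Rt=pose(gp,yaw,t);q,e1,e2=follow(q,a,Rt,12)
        mm=mar(q)
        if verbose: print(np.round(gp,3),round(yaw,3),round(t,3),"q",q.round(2),"m",round(mm,3),round(e1,4),round(e2,4))
        if i>0:
            m=min(m,mm)
            if e1>.002 or e2>.01 or m<.06: return -1
        elif e1>.02: return -1
    return m
def cand(seed):
    r=np.random.default_rng(seed);y0=.72+r.uniform(-1,1.5);g0=[r.uniform(.48,.6),r.uniform(-.1,.08),r.uniform(.4,.5)]
    g1=[r.uniform(.5,.65),r.uniform(-.25,.08),r.uniform(.37,.48)];y1=r.uniform(-3,3.5);y2=r.uniform(-3,3.5)
    seq=[(g0,y0,0),(g1,y1,0),([MX,MY,.40],y2,0),([MX,MY,.36],y2,np.pi/4),([MX,MY,.298],y2,np.pi/4),([MX,MY,.188],y2,np.pi/4),([MX,MY,.40],y2,np.pi/4),([MX,MY,.40],y2,0),([MX+.05,MY,.40],y2,-np.pi/4)]
    return run(seq),seq
if __name__=="__main__":
    t=time.time();n=mp.cpu_count()
    with mp.Pool(n) as P:
        out=[]
        for x in P.imap_unordered(cand,range(4000)):
            out.append(x)
            if time.time()-t>150: P.terminate();break
    out.sort(key=lambda x:-x[0]);print(n,len(out))
    for x in out[:3]: print(x[0].__round__(3));run(x[1],True)
E
python3 plan.py
```

```text
4 4000
0.356
[0.483 0.057 0.496] 0.544 0 q [-1.54 -0.13  1.2   1.65  0.12  1.54 -1.37] m 0.207 0.0 0.0
[ 0.621 -0.183  0.47 ] 1.207 0 q [ 0.03  0.33  0.23  1.3  -0.07  1.52 -0.11] m 0.398 0.0 0.0
[ 0.541 -0.256  0.4  ] 1.201 0 q [ 0.13  0.25  0.26  1.55 -0.07  1.35  0.03] m 0.573 0.0 0.0
[ 0.541 -0.256  0.36 ] 1.201 0.785 q [ 0.54  0.42  0.19  1.6  -0.8   1.51  0.58] m 0.412 0.0 0.0
[ 0.541 -0.256  0.298] 1.201 0.785 q [ 0.55  0.48  0.18  1.66 -0.82  1.42  0.67] m 0.496 0.0 0.0
[ 0.541 -0.256  0.188] 1.201 0.785 q [ 0.57  0.61  0.16  1.74 -0.86  1.28  0.81] m 0.505 0.0 0.0
[ 0.541 -0.256  0.4  ] 1.201 0.785 q [ 0.54  0.39  0.2   1.55 -0.8   1.56  0.53] m 0.356 0.0 0.0
[ 0.541 -0.256  0.4  ] 1.201 0 q [ 0.14  0.25  0.25  1.55 -0.06  1.35  0.03] m 0.573 0.0 0.0
[ 0.591 -0.256  0.4  ] 1.201 -0.785 q [-0.23  0.44  0.31  1.51  0.61  1.5  -0.44] m 0.416 0.0 0.0
0.251
[0.482 0.01  0.478] -0.252 0 q [-1.31 -0.1   1.1   1.69  0.09  1.49 -2.04] m 0.24 0.0 0.0
[ 0.638 -0.169  0.371] -1.281 0 q [-0.56  0.62  1.21  1.48 -0.59  1.44 -2.19] m 0.251 0.0 0.0
[ 0.541 -0.256  0.4  ] 1.022 0 q [-0.21  0
[... 789 characters left out ...]
 1.34  0.59] m 0.578 0.0 0.0
[ 0.541 -0.256  0.4  ] 1.201 0 q [-0.4   0.36  1.    1.58 -0.3   1.37  0.27] m 0.458 0.0 0.0
[ 0.541 -0.256  0.36 ] 1.201 0.785 q [ 0.17  0.51  0.75  1.63 -0.98  1.67  0.74] m 0.252 0.0 0.0
[ 0.541 -0.256  0.298] 1.201 0.785 q [ 0.19  0.57  0.73  1.69 -1.01  1.6   0.83] m 0.319 0.0 0.0
[ 0.541 -0.256  0.188] 1.201 0.785 q [ 0.23  0.71  0.67  1.76 -1.08  1.49  0.99] m 0.286 0.0 0.0
[ 0.541 -0.256  0.4  ] 1.201 0.785 q [ 0.16  0.47  0.76  1.58 -0.97  1.71  0.68] m 0.205 0.0 0.0
[ 0.541 -0.256  0.4  ] 1.201 0 q [-0.38  0.35  0.98  1.58 -0.29  1.37  0.25] m 0.483 0.0 0.0
[ 0.591 -0.256  0.4  ] 1.201 -0.785 q [-0.7   0.68  1.15  1.54  0.19  1.31 -0.07] m 0.312 0.0 0.0
```

The fitted joint model reproduces the arm's motion (0.3 mm), and it gives a safe route: back out, then come over the tube with yaw about 1.2.

```bash
python3 - <<'E'
from fit import *
q=to(*pose([.483,.057,.496],.544,0))
E
```

```text
delta [ 0.1036 -0.133  -0.1218] [ 0.0284 -0.0236  0.1728]
```

To row units: -0.133 m is -0.3325, -0.1218 m is -0.3045, 0.173 rad is 0.0551.

```bash

echo '[[0.0625,-0.0825,-0.075,0.0022,-0.0019,0.0137],[0.125,-0.165,-0.15,0.0045,-0.0038,0.0274],[0.1875,-0.25,-0.225,0.0067,-0.0057,0.0414],[0.259,-0.3325,-0.3045,0.0089,-0.0076,0.0551],[0.259,-0.3325,-0.3045,0.0089,-0.0076,0.0551]]' | python3 -m pendant
python3 - <<'E'
from fit import *
p,R,o=st();print(np.round(o["joints"],3))
q=to(*pose([.483,.057,.496],.544,0))
q=to(*pose([.552,-.063,.483],.876,0))
q=to(*pose([.621,-.183,.47],1.207,0),base=q)
E
```

```text
clock: 20.3
tcp_pos: [0.4832, 0.0642, 0.5525]
orientation: [3.021, 0.855, 0.005]
contact_force: [-0.0, 1.8, -1.7]
grip_width: 0.0223
gripper_force: 79.9
[-1.517 -0.117  1.179  1.647  0.111  1.536 -1.363]
delta [-0.004   0.006   0.0026] [ 0.0032 -0.0025  0.0075]
delta [-0.0081  0.1443  0.016 ] [ 0.0036 -0.002  -0.3245]
delta [-0.048   0.1298  0.013 ] [ 0.     0.    -0.331]
```

To row units: 0.144 m is 0.36, 0.1 m is 0.25, -0.325 rad is -0.1035.

```bash

echo '[[-0.0075,0.125,0.0125,0,0,-0.035],[-0.015,0.25,0.0275,0,0,-0.07],[-0.02,0.36,0.04,0.0011,-0.0006,-0.1035],[-0.02,0.36,0.04,0.0011,-0.0006,-0.1035],[-0.02,0.36,0.04,0.0011,-0.0006,-0.1035]]' | python3 -m pendant
echo '[[-0.04,0.1075,0.01,0,0,-0.035],[-0.08,0.215,0.0225,0,0,-0.07],[-0.12,0.325,0.0325,0,0,-0.1054],[-0.12,0.325,0.0325,0,0,-0.1054],[-0.12,0.325,0.0325,0,0,-0.1054]]' | python3 -m pendant
python3 - <<'E'
from plan import *
q=np.array(o["joints"]);print(np.round(q,3))
b=to(*pose([MX,MY,.40],1.2,0))
b=to(*pose([MX,MY,.375],1.2,np.pi/4),base=b)
for x in [(.4,0),(.375,np.pi/4),(.3,np.pi/4),(.188,np.pi/4),(.4,np.pi/4),(.4,0),(.4,-np.pi/4)]:
    q,a,c=follow(q,*pose([MX,MY,x[0]],1.2,x[1]),12);print(q.round(2),round(mar(q),3),round(a,4))
E
```

```text
clock: 20.8
tcp_pos: [0.5518, -0.0707, 0.5335]
orientation: [-2.846, -1.329, 0.007]
contact_force: [-0.6, 0.9, 0.0]
grip_width: 0.0217
gripper_force: 79.9
clock: 21.3
tcp_pos: [0.6184, -0.1937, 0.52]
orientation: [-2.596, -1.766, 0.009]
contact_force: [0.2, 1.0, -1.3]
grip_width: 0.0222
gripper_force: 79.9
[-0.446  0.461  1.031  1.343 -0.387  1.554  0.168]
delta [-0.0857 -0.0487  0.0666] [-0.0048  0.0035 -0.0049]
delta [-0.0382  0.      0.0408] [0.     0.7854 0.    ]
[-0.43  0.38  1.06  1.59 -0.33  1.38  0.29] 0.402 0.0
[ 0.14  0.5   0.79  1.61 -0.99  1.7   0.73] 0.221 0.0
[ 0.16  0.58  0.76  1.69 -1.02  1.62  0.84] 0.302 0.0
[ 0.21  0.72  0.7   1.77 -1.1   1.51  1.01] 0.272 0.0
[ 0.14  0.48  0.8   1.58 -0.98  1.73  0.69] 0.192 0.0
[-0.42  0.37  1.04  1.59 -0.32  1.37  0.28] 0.422 0.0
[-0.82  0.64  1.26  1.67  0.19  1.25 -0.06] 0.198 0.0
```

To row units: -0.0857 m is -0.2143, 0.0666 m is 0.1665, -0.005 rad is -0.0016.

```bash

echo '[[-0.0725,-0.04,0.055,0,0,0],[-0.145,-0.08,0.11,0,0,0],[-0.2143,-0.1218,0.1665,-0.0016,0.001,-0.0016],[-0.2143,-0.1218,0.1665,-0.0016,0.001,-0.0016]]' | python3 -m pendant
echo '[[-0.02,0,0.02,0,0.0477,0],[-0.04,0,0.04,0,0.0955,0],[-0.0575,0,0.06,0,0.1432,0],[-0.0775,0,0.08,0,0.191,0],[-0.0938,0,0.1,0,0.2387,0]]' | python3 -m pendant
echo '[[0,0,0,0,0.0111,0],[0,0,0,0,0.0111,0],[0,0,0,0,0.0111,0],[0,0,0,0,0.0111,0],[0,0,0,0,0.0111,0]]' | python3 -m pendant
python3 - <<'E'
from fit import *
p,R,o=st();print(np.round(o["joints"],3),p+R.apply([0,0,.054]))
ax=R.apply([.7071,0,-.7071]);print("axis model",ax)
g=p+R.apply([0,0,.054])
for n in ["scene","top","wrist"]:
    c=camera_info(n);im,d=grab_frame(n);cv2.imwrite(f"pics/{n}8.png",im);PP=world(n,d,c);P=PP.reshape(-1,3);w=P-g
    Q=P[(np.hypot(w[:,0],w[:,1])<.03)&(w[:,2]<-.06)&(w[:,2]>-.16)]
    if len(Q)>10:
        cc=Q.mean(0);_,_,V=np.linalg.svd(Q-cc);v=V[0]*np.sign(V[0][2]);print(n,len(Q),"rod c",cc-g,"dir",v,"lowest",Q[:,2].min())
    print(n,tube(PP))
to(*pose([.5413,-.2556,.375],1.2))
E
```

```text
clock: 21.7
tcp_pos: [0.5375, -0.2539, 0.4526]
orientation: [-2.588, -1.773, 0.0]
contact_force: [-0.0, 0.4, 0.0]
grip_width: 0.0221
gripper_force: 79.9
clock: 22.2
tcp_pos: [0.5299, -0.2864, 0.4158]
orientation: [-2.127, -1.471, -0.849]
contact_force: [0.4, 0.1, -1.9]
grip_width: 0.0221
gripper_force: 79.7
clock: 22.7
tcp_pos: [0.53, -0.2858, 0.4158]
orientation: [-2.105, -1.457, -0.873]
contact_force: [0.5, -0.1, -1.5]
grip_width: 0.022
gripper_force: 79.8
[ 0.134  0.5    0.788  1.613 -0.984  1.697  0.727] [ 0.54359135 -0.25015645  0.37759756]
axis model [-0.00211278  0.00125851  0.99998739]
scene 140 rod c [ 0.00448165 -0.00118844 -0.10392578] dir [ 2.60070058e-03 -4.96942534e-04  9.99996495e-01] lowest 0.2247135517544144
scene (97, array([ 542.7, -257.8]), 17.7, np.float64(0.14524773615404762))
top (55, array([ 541.9, -256.5]), 16.4, np.float64(0.14433553425390308))
wrist (394, array([ 540.3, -255.9]), 16.7, np.float64(0.1451049159883087))
delta [-0.005  -0.0002 -0.0021] [-0.0048 -0.0002  0.0067]
```

View pics/wrist8.png

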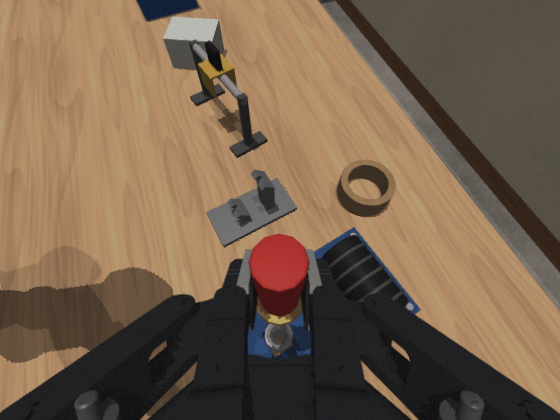

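The wrist view shows the upright gauge (280,275) above the tube (278,335). I centre it and lower it to just above the mouth, then check again.

```bash
python3 - <<'E'
from fit import *
to(*pose([.5406,-.2567,.305],1.2))
E
```

```text
delta [-0.0554 -0.0006  0.0465] [-0.0048 -0.0002  0.0067]
```

To row units: -0.0554 m is -0.1385, 0.0465 m is 0.1163, 0.006 rad is 0.0019.

```bash

echo '[[-0.05,0,0.0375,0,0,0],[-0.1,0,0.075,0,0,0],[-0.1385,-0.0015,0.1163,-0.0016,0,0.0019],[-0.1385,-0.0015,0.1163,-0.0016,0,0.0019],[-0.1385,-0.0015,0.1163,-0.0016,0,0.0019]]' | python3 -m pendant
python3 - <<'E'
from fit import *
p,R,o=st();g=p+R.apply([0,0,.054]);print(g,"axis",R.apply([.7071,0,-.7071]))
for n in ["scene","top"]:
    im,d=grab_frame(n);PP=world(n,d);P=PP.reshape(-1,3);w=P-g
    Q=P[(np.hypot(w[:,0],w[:,1])<.02)&(w[:,2]<-.06)&(w[:,2]>-.145)]
    if len(Q)>10:
        cc=Q.mean(0);_,_,V=np.linalg.svd(Q-cc);v=V[0]*np.sign(V[0][2]);print(n,len(Q),"rod c",cc,"dir",v)
    x,y,z=P.T;T=P[(np.hypot(x-.542,y+.256)<.03)&(z>.1)&(z<.147)]
    if len(T)>10: print("tube body",len(T),T[T[:,2]<.14].mean(0),tube(PP))
    if n=="scene": cv2.imwrite("pics/scene9.png",cv2.resize(im[180:270,150:250],None,fx=6,fy=6,interpolation=cv2.INTER_CUBIC))
E
```

```text
clock: 23.35
tcp_pos: [0.5266, -0.2926, 0.3429]
orientation: [-2.113, -1.444, -0.876]
contact_force: [-0.5, 0.1, -0.4]
grip_width: 0.022
gripper_force: 79.8
[ 0.54043721 -0.25697767  0.30475443] axis [ 2.08674970e-04 -1.32851353e-03  9.99989506e-01]
scene 113 rod c [ 0.54492318 -0.25797179  0.20298951] dir [1.94748488e-03 2.95738953e-05 9.99998103e-01]
tube body 309 [ 0.551284   -0.26376544  0.12144555] (92, array([ 543.5, -258.8]), 17.5, np.float64(0.14500860175183933))
tube body 98 [ 0.53743627 -0.24941623  0.12454911] (53, array([ 540.2, -255.7]), 15.9, np.float64(0.14582650462864907))
```

View pics/scene9.png

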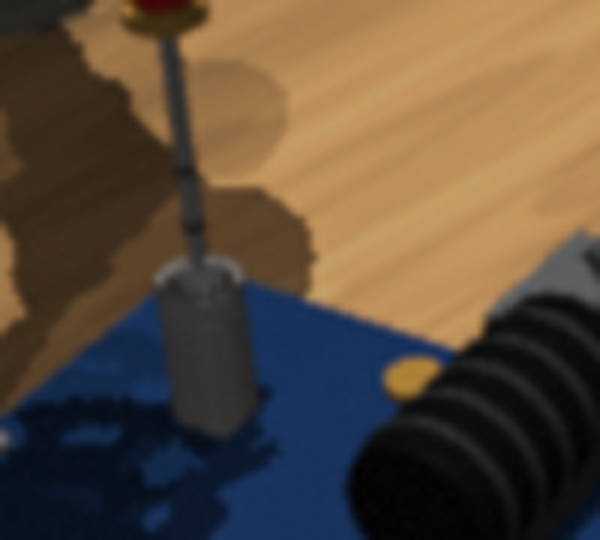

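The rod tip (197,262 in the crop) is centred over the tube mouth, so I insert it.

To row units: -0.036 m is -0.09, -0.027 m is -0.0675.

```bash

echo '[[-0.0225,0,0.0225,0,0,0],[-0.045,0,0.045,0,0,0],[-0.0675,0,0.0675,0,0,0],[-0.09,0,0.09,0,0,0],[-0.09,0,0.09,0,0,0]]' | python3 -m pendant| sed -n '2p;4p'
echo '[[-0.025,0,0.025,0,0,0],[-0.05,0,0.05,0,0,0],[-0.075,0,0.075,0,0,0],[-0.095,0,0.095,0,0,0],[-0.095,0,0.095,0,0,0]]' | python3 -m pendant| sed -n '2p;4p'
python3 - <<'E'
from fit import *
p,R,o=st();g=p+R.apply([0,0,.054]);print(g,"axis",R.apply([.7071,0,-.7071]),np.round(o["joints"],2))
E
```

```text
tcp_pos: [0.5259, -0.2921, 0.2893]
contact_force: [0.2, -0.5, -1.4]
tcp_pos: [0.526, -0.2921, 0.2359]
contact_force: [-0.0, 0.4, -1.2]
[ 0.53971498 -0.25642731  0.19779657] axis [ 0.00264823 -0.00247863  0.99998383] [ 0.21  0.7   0.71  1.76 -1.09  1.52  0.99]
```

To row units: -0.005 m is -0.0125, -0.0025 m is -0.0063.

```bash

echo '[[-0.0063,0,0.0063,0,0,0],[-0.0125,0,0.0125,0,0,0],[-0.0125,0,0.0125,0,0,0]]' | python3 -m pendant| sed -n '2p;4p'
echo '[[-0.0025,0,0.0025,0,0,0],[-0.0038,0,0.0038,0,0,0],[-0.0038,0,0.0038,0,0,0]]' | python3 -m pendant| sed -n '2p;4p'
echo '[[-0.0018,0,0.0018,0,0,0],[-0.0018,0,0.0018,0,0,0]]' | python3 -m pendant| sed -n '2p;4p'
echo '[[-0.0018,0,0.0018,0,0,0],[-0.0018,0,0.0018,0,0,0]]' | python3 -m pendant| sed -n '2p;4p'
```

```text
tcp_pos: [0.5264, -0.2928, 0.2309]
contact_force: [0.8, -0.8, -1.6]
tcp_pos: [0.5264, -0.2928, 0.229]
contact_force: [0.7, -0.6, -1.9]
tcp_pos: [0.5265, -0.2928, 0.2284]
contact_force: [-1.5, 0.4, 2.1]
tcp_pos: [0.5264, -0.293, 0.2283]
contact_force: [-1.4, -0.6, 7.3]
```

To row units: -0.0007 m is -0.0018.

```bash

echo '[[-0.0018,0,0.0018,0,0,0],[-0.0018,0,0.0018,0,0,0],[-0.0018,0,0.0018,0,0,0],[-0.0018,0,0.0018,0,0,0],[-0.0018,0,0.0018,0,0,0]]' | python3 -m pendant| sed -n '2p;4p'
echo '[[0,0,0,0,0,0],[0,0,0,0,0,0],[0,0,0,0,0,0],[0,0,0,0,0,0]]' | python3 -m pendant| sed -n '2p;4p'
python3 - <<'E'
from plan import *
g0=p+R.apply([0,0,.054]);print(g0,"axis",R.apply([.7071,0,-.7071]))
im,d=grab_frame("scene");PP=world("scene",d).reshape(-1,3)
cv2.imwrite("pics/scene10.png",cv2.resize(im[150:270,130:270],None,fx=5,fy=5,interpolation=cv2.INTER_CUBIC))
q=np.array(o["joints"])
for x in [(.37,1.2,np.pi/4,0),(.4,1.2,0,0),(.4,1.2,-np.pi/4,0)]:
    q,a,c=follow(q,*pose([MX+x[3],MY,x[0]],x[1],x[2]),12);print(q.round(2),round(mar(q),3),round(a,4))
E
```

```text
tcp_pos: [0.5264, -0.293, 0.2282]
contact_force: [-4.1, -0.8, 11.8]
tcp_pos: [0.5264, -0.293, 0.2282]
contact_force: [-3.3, -0.2, 11.9]
[ 0.54040309 -0.2573158   0.19014915] axis [-0.00286616 -0.00265239  0.99998278]
[ 0.14  0.51  0.79  1.62 -0.99  1.69  0.74] 0.227 0.0
[-0.43  0.37  1.05  1.59 -0.33  1.37  0.29] 0.408 0.0
[-0.82  0.65  1.28  1.67  0.17  1.25 -0.04] 0.18 0.0
```

View pics/scene10.png

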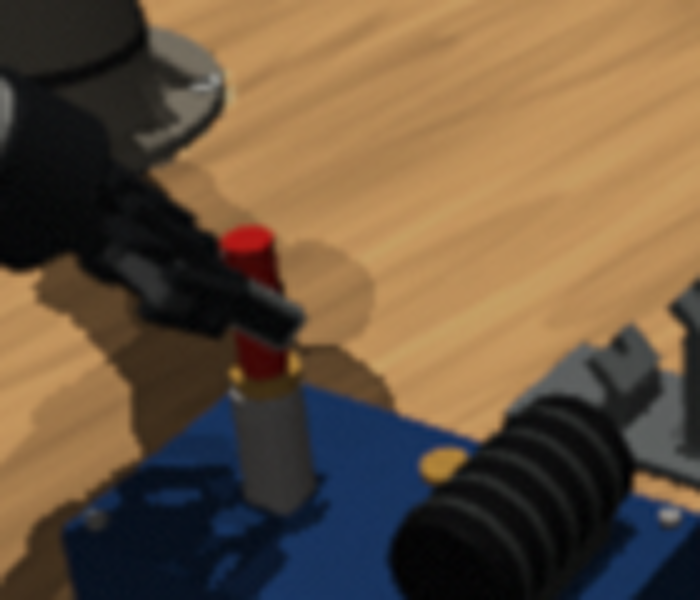

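The collar (265,380) sits flush on the rim. Now I draw the gauge out and turn it level.

To row units: -0.137 m is -0.3425, -0.11 m is -0.275.

```bash

echo '[[0.05,0,-0.05,0,0,0],[0.125,0,-0.125,0,0,0],[0.2,0,-0.2,0,0,0],[0.275,0,-0.275,0,0,0],[0.3425,0,-0.3425,0,0,0]]' | python3 -m pendant
echo '[[0,0,0,0,0,0],[0,0,0,0,0,0],[0,0,0,0,0,0]]' | python3 -m pendant >/dev/null
echo '[[0.02,0,0.0025,0,-0.0477,0],[0.04,0,0.005,0,-0.0955,0],[0.0575,0,0.0125,0,-0.1432,0],[0.075,0,0.0225,0,-0.191,0],[0.0925,0,0.035,0,-0.2387,0]]' | python3 -m pendant 
echo '[[0.02,0,0.0025,0,-0.0477,0],[0.04,0,0.005,0,-0.0955,0],[0.0575,0,0.0125,0,-0.1432,0],[0.075,0,0.0225,0,-0.191,0],[0.0925,0,0.035,0,-0.2387,0]]' | python3 -m pendant 
python3 - <<'E'
from fit import *
p,R,o=st();g=p+R.apply([0,0,.054]);print(g,"axis",R.apply([.7071,0,-.7071]),np.round(o["joints"],2))
E
```

```text
clock: 26.9
tcp_pos: [0.5261, -0.2929, 0.4216]
orientation: [-2.114, -1.445, -0.877]
contact_force: [1.0, 0.7, -1.1]
grip_width: 0.0222
gripper_force: 80.1
clock: 27.7
tcp_pos: [0.5392, -0.2591, 0.4353]
orientation: [-2.579, -1.762, -0.039]
contact_force: [-0.3, -0.9, -0.8]
grip_width: 0.0221
gripper_force: 80.2
clock: 28.2
tcp_pos: [0.5533, -0.223, 0.4224]
orientation: [2.16, 1.48, -0.813]
contact_force: [0.7, 0.1, -2.5]
grip_width: 0.022
gripper_force: 80.2
[ 0.54037593 -0.2561323   0.38176893] axis [0.36082259 0.93027035 0.06621902] [-0.8   0.63  1.25  1.68  0.14  1.23 -0.03]
```

Only 4° remain. I finish the turn, let it settle and verify.

To row units: -0.06 rad is -0.0191.

```bash

echo '[[0,0,0,0,-0.0191,0],[0,0,0,0,-0.0191,0],[0,0,0,0,-0.0191,0],[0,0,0,0,-0.0191,0],[0,0,0,0,-0.0191,0]]' | python3 -m pendant
echo '[[0,0,0,0,0,0],[0,0,0,0,0,0],[0,0,0,0,0,0],[0,0,0,0,0,0],[0,0,0,0,0,0]]' | python3 -m pendant
python3 - <<'E'
from fit import *
p,R,o=st();g=p+R.apply([0,0,.054]);print(g,"axis",R.apply([.7071,0,-.7071]),np.round(o["joints"],2),np.abs(o["qvel"]).max())
im,d=grab_frame("scene");cv2.imwrite("pics/scene11.png",im)
P=world("scene",d).reshape(-1,3);x,y,z=P.T
Q=P[(z>.1)&(z<.2)&(abs(x-.597)<.05)&(abs(y-.231)<.05)];print("hood top",Q[:,2].max())
E
```

```text
clock: 28.7
tcp_pos: [0.5523, -0.2257, 0.4239]
orientation: [2.126, 1.449, -0.863]
contact_force: [-0.1, -0.4, -1.6]
grip_width: 0.022
gripper_force: 80.1
clock: 29.2
tcp_pos: [0.5531, -0.2244, 0.4233]
orientation: [2.123, 1.451, -0.865]
contact_force: [0.4, 0.5, -1.2]
grip_width: 0.0219
gripper_force: 80.2
[ 0.53939437 -0.25950841  0.38466973] axis [0.36310145 0.9316661  0.01168046] [-0.81  0.66  1.27  1.69  0.16  1.22 -0.05] 0.003062298596406456
hood top 0.18563507086229109
```

View pics/scene11.png

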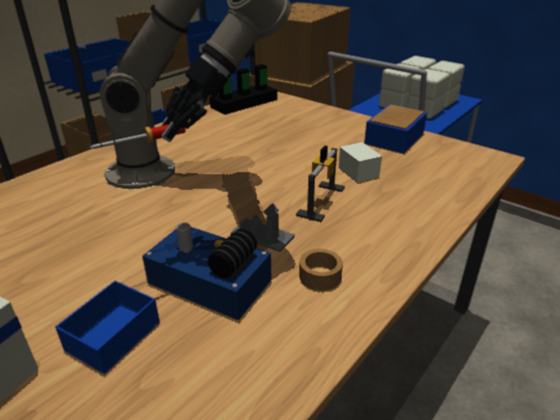

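The gauge is held level (rod from 95,145 to 160,132), the hood is on the bar (323,160), and the bin, tape and carton are where they were. I hand it in.

```bash
python3 -c "
from bench import r
print(r.hand_in())"
```

```text
the job is handed in; nothing more can be done
None
```

I handed the job in with the hood hanging on the bar, the collar seated on the tube mouth and the gauge drawn out, and the gauge held level about 38 cm above the bench. The bin, tape and carton looked unmoved in the last picture, the clock read about 29 s, and no verdict was shown.

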